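# Re-rack a row of boxed books, starting at the brass ball

## Robot

A 6-joint arm with a two-finger parallel gripper is mounted at the origin on the work surface. World frame = base frame: x ahead of the robot, y to its left, z up, the work surface at z = 0. Lengths are in mm, angles in rad, forces in N, time in s.
With the tool pointing down it reaches from about 300 to 775 mm from the base axis. Payload 14.6 kg.
Tool frame: the origin (TCP) lies where the fingers leave the gripper's body, on its centre line; the fingertips stand 97 mm ahead of it and the grasp point (between the pads) lies ahead of it (grip_depth is the z of the grasp point in the tool frame, in mm); z points along the fingers, y is the line along which they close (so a half turn about z gives the same grasp; the last joint's range is limited). The gripper opens to 94 mm and grips with 3 to 60 N. Pads are 16 mm wide; open, the fingers measure 119 mm over their backs; the gripper's body (75 mm by 177 mm) begins 78 mm behind the grasp point.
Start: joints at [1.147, 0.3, 1.521, -0, 1.321, -0.067], TCP at [192.1, 515.352, 302.646] pointing down, gripper open.
Joint ranges: [-3.03, 3.03], [-0.79, 2.21], [0.23, 2.52], [-1.04, 4.18], [0, 3.07], [-2.55, 2.55]. Speed limits (rad/s): [2.22, 2.22, 2.57, 3.14, 3.14, 3.14].

## Interface

Orientations are given as [roll, pitch, yaw] about the fixed x, y, z axes, in that order (R = Rz(yaw) Ry(pitch) Rx(roll)).
In Python, from cell import read_state, camera, sign_off, regions_of, spot_point, grip_depth gives the robot as it stands. The module is installed in compiled form; this text tells all that it offers.
- The arm moves only by the tool send_rows, never from a script. Its argument "series" is a list of rows, each a list of 3 entries, a list of its own where there are three numbers: the shift along the world's x, y, z in mm, then the turn about the world's z in degrees, then the closure, from -1 (fully open) to 1 (shut), so that 0 is half open. A call has 1 to 12 rows; each row shifts and turns the commanded pose from where the row before left it; what a row does not reach is not made up. A row lasts 1/10 s, in which the tool goes at most 50 mm and 8.59 degrees, less where a joint would pass 70% of its speed; a pose out of reach is approached as far as the arm can. A call is refused whole if a number of a shift passes 50 or a number of a turn 8.59, either way. A call with a gripper value outside its range is refused whole. The fingers move at their own pace and stop on an object; "squeeze" is the grip in N (left out, the last holds). Time passes only in rows, so rows that do not move let the fingers close. It gives the time, the measured TCP pose, the force, the opening and the grip force at its end, in the units of the state.
- read_state(): the state, without advancing time (a new reading comes with each control period).
- camera(name): name is "scene" or "top" or "wrist"; returns a dict with "color" (384x512x3 uint8, blue, green, red), "fx", "fy", "cx", "cy" (pixels), "camera_from_world" (4x4, takes a point from world to camera coordinates). Camera axes: x right, y down, z forward; pixel columns grow to the right and rows downward; lengths in mm; the calibration is good to about 2 mm. A picture is of the moment at which its call begins. There is no depth.
- sign_off(): hands the job in; it is judged then, once.
Trained networks look in a picture, given as the dict that the camera call returned (one of the last four; its "shot" number tells which), for a name from the list of things; names that differ only in an ending like _2 or _b are one class to them, and where a whole thing is asked for, a point or a joint stands for the part that bears it (a point fixed in the world has none). Each returns a list of dicts, best first, with "confidence" (0 to 1); they miss things now and then, are a little off and sometimes report something else, mostly with a low value. They report only what shows in the picture. A call takes as long as a camera call. They do not tell look-alikes from the thing itself.
- regions_of(thing, picture): "mask" (384x512 bool, what is visible of it).
- spot_point(thing, picture): "point" ([x, y, z] in mm, in the coordinates of the camera as it stood for that picture, good to about 4 mm: a listed point, or the origin of a listed thing).
The state is a dict: "clock": time; "joints": joint angles; "qd": joint speeds; "effort": joint torques, N m; "eef_pos": TCP position; "eef_rot": TCP orientation; "wrist_force": force on the tool from outside, world axes, zero at the start; "moment": the same for the moment, N m; "finger_gap": finger opening in mm; "finger_force": force on a finger pad.
Only numpy, scipy, OpenCV 4.12 (cv2) and the standard library are available. Lean on these libraries where they do the work, as an engineer would, in place of code of your own. Each camera call takes 0.05 s, during which the arm holds its last target. There are 200 camera calls.

## Task

Move the four boxed books from the wooden stalls to the white rack, one in each compartment, keeping their order: the book at the row's left end as the robot sees it (its +y side) goes next to the brass ball, and the others follow in turn away from the ball. Stand each book upright on the floor of its compartment, let go of it, and do not disturb the vase, the clock or the candle.

Things in the scene. Friction and masses are not known exactly. Their poses are not given: they have to be found in the camera images.
- red_mid (a point): centre (half-way up) of the red boxed pocket book, a stiff red block 24 mm thick (its y), 100 mm deep (its x) and 135 mm tall (its z), 0.15 to 0.3 kg; cream spine with two brass bands on its +x side. It starts upright in the stall with the red tag. Its sides are free to be gripped from above across the 24 mm, over the top 70 mm.
- yellow_mid (a point): centre (half-way up) of the yellow boxed pocket book, a stiff yellow block 24 mm thick (its y), 100 mm deep (its x) and 135 mm tall (its z), 0.15 to 0.3 kg; cream spine with two brass bands on its +x side. It starts upright in the stall with the yellow tag. Its sides are free to be gripped from above across the 24 mm, over the top 70 mm.
- green_mid (a point): centre (half-way up) of the green boxed pocket book, a stiff green block 24 mm thick (its y), 100 mm deep (its x) and 135 mm tall (its z), 0.15 to 0.3 kg; cream spine with two brass bands on its +x side. It starts upright in the stall with the green tag. Its sides are free to be gripped from above across the 24 mm, over the top 70 mm.
- blue_mid (a point): centre (half-way up) of the blue boxed pocket book, a stiff blue block 24 mm thick (its y), 100 mm deep (its x) and 135 mm tall (its z), 0.15 to 0.3 kg; cream spine with two brass bands on its +x side. It starts upright in the stall with the blue tag. Its sides are free to be gripped from above across the 24 mm, over the top 70 mm.
- stall_red: fixed wooden stall in which the red book starts, one of four side by side on a dark board, 56 mm apart centre to centre along their common y axis; a red tag 36 mm wide sticks out at its foot at +x. Origin: centre of its underside; the book stands on its floor 6 mm above that; side walls along x reach 40 mm, 44 mm apart inside; low lips front and back reach 12 mm.
- stall_yellow: fixed wooden stall in which the yellow book starts, one of four side by side on a dark board, 56 mm apart centre to centre along their common y axis; a yellow tag 36 mm wide sticks out at its foot at +x. Origin: centre of its underside; the book stands on its floor 6 mm above that; side walls along x reach 40 mm, 44 mm apart inside; low lips front and back reach 12 mm.
- stall_green: fixed wooden stall in which the green book starts, one of four side by side on a dark board, 56 mm apart centre to centre along their common y axis; a green tag 36 mm wide sticks out at its foot at +x. Origin: centre of its underside; the book stands on its floor 6 mm above that; side walls along x reach 40 mm, 44 mm apart inside; low lips front and back reach 12 mm.
- stall_blue: fixed wooden stall in which the blue book starts, one of four side by side on a dark board, 56 mm apart centre to centre along their common y axis; a blue tag 36 mm wide sticks out at its foot at +x. Origin: centre of its underside; the book stands on its floor 6 mm above that; side walls along x reach 40 mm, 44 mm apart inside; low lips front and back reach 12 mm.
- white_rack: fixed white rack, 140 mm (x) by 290 mm (y). Origin: centre of its underside. Four empty compartments in a row along its y, centred at y = -84, -28, +28 and +84 mm and x = 0; floor 10 mm above the origin; each is 50 mm wide between 6 mm dividers that reach 50 mm above the origin, and 128 mm long (x) between lips that reach 20 mm. A book stands in it thickness along y, its centre then 77.5 mm above the origin.
- brass_ball: fixed brass ball, 28 mm across, on a short post at one end of the white rack, at y = +130 or -130 mm of the rack (either end, it changes); a low white block marks the other end. Origin: foot of the post, on the rack's floor; top of the ball 48 mm above that.
- vase: white vase with three dry flowers, 68 mm wide, 180 mm tall, loose bystander. Origin: centre of its underside.
- clock: round brass desk clock, 76 mm wide, 82 mm tall, loose bystander. Origin: centre of its underside.
- candle: terracotta-coloured candle, 64 mm across, 70 mm tall, loose bystander. Origin: centre of its underside.
Mind the look-alikes: they are no part of the job. There is more than one size of the part that bears yellow_mid; the job needs the smaller. Of the things that look like the part that bears blue_mid, the smaller one is meant.

How it is judged (in metres and radians):
At the end, for the whole second after the job is handed in: Counted from the brass ball, the books stand in the order their stalls have counted from the robot's left (+y of the stalls), one per compartment of the white rack, within 20 mm of its centre, on its floor (height within 5 mm), upright within 0.12 rad, released and at rest (((y of each of stall_yellow, stall_green, stall_blue in the frame of stall_red below 0 m and horizontal distance between red_mid and brass_ball between 0.026 and 0.066 m) or (y of stall_yellow in the frame of stall_red above 0 m and y of each of stall_green, stall_blue in the frame of stall_red below 0 m and horizontal distance between red_mid and brass_ball between 0.082 and 0.122 m) or (y of each of stall_yellow, stall_blue in the frame of stall_red below 0 m and y of stall_green in the frame of stall_red above 0 m and horizontal distance between red_mid and brass_ball between 0.082 and 0.122 m) or (y of each of stall_yellow, stall_green in the frame of stall_red above 0 m and y of stall_blue in the frame of stall_red below 0 m and horizontal distance between red_mid and brass_ball between 0.138 and 0.178 m) or (y of each of stall_yellow, stall_green in the frame of stall_red below 0 m and y of stall_blue in the frame of stall_red above 0 m and horizontal distance between red_mid and brass_ball between 0.082 and 0.122 m) or (y of each of stall_yellow, stall_blue in the frame of stall_red above 0 m and y of stall_green in the frame of stall_red below 0 m and horizontal distance between red_mid and brass_ball between 0.138 and 0.178 m) or (y of stall_yellow in the frame of stall_red below 0 m and y of each of stall_green, stall_blue in the frame of stall_red above 0 m and horizontal distance between red_mid and brass_ball between 0.138 and 0.178 m) or (y of each of stall_yellow, stall_green, stall_blue in the frame of stall_red above 0 m and horizontal distance between red_mid and brass_ball between 0.194 and 0.234 m)) and x of red_mid in the frame of white_rack between -0.02 and 0.02 m and y of red_mid in the frame of white_rack between -0.105 and 0.105 m and z of red_mid in the frame of white_rack between 0.0725 and 0.0825 m and angle between each of red_mid, yellow_mid, green_mid, blue_mid's own z axis and vertical below 0.12 rad and linear speed of each of book_red, book_yellow, book_green, book_blue below 0.02 m/s and angular speed of each of book_red, book_yellow, book_green, book_blue below 0.2 rad/s and ((y of each of stall_red, stall_green, stall_blue in the frame of stall_yellow below 0 m and horizontal distance between yellow_mid and brass_ball between 0.026 and 0.066 m) or (y of stall_red in the frame of stall_yellow above 0 m and y of each of stall_green, stall_blue in the frame of stall_yellow below 0 m and horizontal distance between yellow_mid and brass_ball between 0.082 and 0.122 m) or (y of each of stall_red, stall_blue in the frame of stall_yellow below 0 m and y of stall_green in the frame of stall_yellow above 0 m and horizontal distance between yellow_mid and brass_ball between 0.082 and 0.122 m) or (y of each of stall_red, stall_green in the frame of stall_yellow above 0 m and y of stall_blue in the frame of stall_yellow below 0 m and horizontal distance between yellow_mid and brass_ball between 0.138 and 0.178 m) or (y of each of stall_red, stall_green in the frame of stall_yellow below 0 m and y of stall_blue in the frame of stall_yellow above 0 m and horizontal distance between yellow_mid and brass_ball between 0.082 and 0.122 m) or (y of each of stall_red, stall_blue in the frame of stall_yellow above 0 m and y of stall_green in the frame of stall_yellow below 0 m and horizontal distance between yellow_mid and brass_ball between 0.138 and 0.178 m) or (y of stall_red in the frame of stall_yellow below 0 m and y of each of stall_green, stall_blue in the frame of stall_yellow above 0 m and horizontal distance between yellow_mid and brass_ball between 0.138 and 0.178 m) or (y of each of stall_red, stall_green, stall_blue in the frame of stall_yellow above 0 m and horizontal distance between yellow_mid and brass_ball between 0.194 and 0.234 m)) and x of yellow_mid in the frame of white_rack between -0.02 and 0.02 m and y of yellow_mid in the frame of white_rack between -0.105 and 0.105 m and z of yellow_mid in the frame of white_rack between 0.0725 and 0.0825 m and ((y of each of stall_red, stall_yellow, stall_blue in the frame of stall_green below 0 m and horizontal distance between green_mid and brass_ball between 0.026 and 0.066 m) or (y of stall_red in the frame of stall_green above 0 m and y of each of stall_yellow, stall_blue in the frame of stall_green below 0 m and horizontal distance between green_mid and brass_ball between 0.082 and 0.122 m) or (y of each of stall_red, stall_blue in the frame of stall_green below 0 m and y of stall_yellow in the frame of stall_green above 0 m and horizontal distance between green_mid and brass_ball between 0.082 and 0.122 m) or (y of each of stall_red, stall_yellow in the frame of stall_green above 0 m and y of stall_blue in the frame of stall_green below 0 m and horizontal distance between green_mid and brass_ball between 0.138 and 0.178 m) or (y of each of stall_red, stall_yellow in the frame of stall_green below 0 m and y of stall_blue in the frame of stall_green above 0 m and horizontal distance between green_mid and brass_ball between 0.082 and 0.122 m) or (y of each of stall_red, stall_blue in the frame of stall_green above 0 m and y of stall_yellow in the frame of stall_green below 0 m and horizontal distance between green_mid and brass_ball between 0.138 and 0.178 m) or (y of stall_red in the frame of stall_green below 0 m and y of each of stall_yellow, stall_blue in the frame of stall_green above 0 m and horizontal distance between green_mid and brass_ball between 0.138 and 0.178 m) or (y of each of stall_red, stall_yellow, stall_blue in the frame of stall_green above 0 m and horizontal distance between green_mid and brass_ball between 0.194 and 0.234 m)) and x of green_mid in the frame of white_rack between -0.02 and 0.02 m and y of green_mid in the frame of white_rack between -0.105 and 0.105 m and z of green_mid in the frame of white_rack between 0.0725 and 0.0825 m and ((y of each of stall_red, stall_yellow, stall_green in the frame of stall_blue below 0 m and horizontal distance between blue_mid and brass_ball between 0.026 and 0.066 m) or (y of stall_red in the frame of stall_blue above 0 m and y of each of stall_yellow, stall_green in the frame of stall_blue below 0 m and horizontal distance between blue_mid and brass_ball between 0.082 and 0.122 m) or (y of each of stall_red, stall_green in the frame of stall_blue below 0 m and y of stall_yellow in the frame of stall_blue above 0 m and horizontal distance between blue_mid and brass_ball between 0.082 and 0.122 m) or (y of each of stall_red, stall_yellow in the frame of stall_blue above 0 m and y of stall_green in the frame of stall_blue below 0 m and horizontal distance between blue_mid and brass_ball between 0.138 and 0.178 m) or (y of each of stall_red, stall_yellow in the frame of stall_blue below 0 m and y of stall_green in the frame of stall_blue above 0 m and horizontal distance between blue_mid and brass_ball between 0.082 and 0.122 m) or (y of each of stall_red, stall_green in the frame of stall_blue above 0 m and y of stall_yellow in the frame of stall_blue below 0 m and horizontal distance between blue_mid and brass_ball between 0.138 and 0.178 m) or (y of stall_red in the frame of stall_blue below 0 m and y of each of stall_yellow, stall_green in the frame of stall_blue above 0 m and horizontal distance between blue_mid and brass_ball between 0.138 and 0.178 m) or (y of each of stall_red, stall_yellow, stall_green in the frame of stall_blue above 0 m and horizontal distance between blue_mid and brass_ball between 0.194 and 0.234 m)) and x of blue_mid in the frame of white_rack between -0.02 and 0.02 m and y of blue_mid in the frame of white_rack between -0.105 and 0.105 m and z of blue_mid in the frame of white_rack between 0.0725 and 0.0825 m); the robot touches nothing.
It fails at once if the vase is pushed more than 30 mm or tipped over (distance of vase from where it was at the start of the episode above 0.03 m or angle between vase's own z axis and vertical above 0.5 rad).
It fails at once if the clock is pushed more than 30 mm or tipped over (distance of clock from where it was at the start of the episode above 0.03 m or angle between clock's own z axis and vertical above 0.5 rad).
It fails at once if the candle is pushed more than 30 mm or tipped over (distance of candle from where it was at the start of the episode above 0.03 m or angle between candle's own z axis and vertical above 0.5 rad).
It also fails if it takes over 115 s, if anything falls off the work surface, if the arm or the gripper's body presses on something with over 40 N, if the wrist force passes 120 N, or if a joint passes its speed limit or range.

## Working session

There is one attempt and no reset: what is moved stays moved. The work goes in short steps, Python scripts to look and compute and a tool call to move; the robot and the scene stay as the last step left them, time stands still between calls to the robot, and variables do not carry over. Pictures are saved under pics/ and viewed, at most 14 in all, crops included, and the job is handed in when it is done.

Besides the shell and the picture viewer there is one more tool, called after "Emit:" by a JSON object that holds its "api" and its "payload", one argument or row to a line. send_rows: Moves the arm, as the interface text tells. Its arguments: {"type":"object","properties":{"series":{"type":"array"},"squeeze":{"type":"number"}},"required":["series"]}

```bash
mkdir -p pics
cat > h.py <<'E'
import numpy as np, cv2
from cell import *
def world(pic,p):
    return (np.linalg.inv(pic["camera_from_world"])@np.append(p,1))[:3]
def px(pic,w):
    c=pic["camera_from_world"]@np.append(w,1); return np.array([pic["fx"]*c[0]/c[2]+pic["cx"],pic["fy"]*c[1]/c[2]+pic["cy"]])
def ray(pic,uv,z):
    "pixel to world on plane z"
    T=np.linalg.inv(pic["camera_from_world"]); d=T[:3,:3]@np.array([(uv[0]-pic["cx"])/pic["fx"],(uv[1]-pic["cy"])/pic["fy"],1]); o=T[:3,3]
    return o+d*(z-o[2])/d[2]
E
python3 - <<'E'
from h import *
s=read_state(); print(s["eef_pos"],s["eef_rot"],s["clock"],grip_depth)
ims=[]
for n in ("scene","top"):
    p=camera(n); ims.append(p["color"]); cv2.imwrite(f"pics/{n}0.png",cv2.resize(p["color"],(800,600)))
    print(n,np.linalg.inv(p["camera_from_world"])[:3,3].round())
    for t in ["red_mid","yellow_mid","green_mid","blue_mid","stall_red","stall_yellow","stall_green","stall_blue","white_rack","brass_ball","vase","clock","candle"]:
        print(t,[(world(p,r["point"]).round().tolist(),round(r["confidence"],2)) for r in spot_point(t,p)])
E
```

```text
[192.04498292 515.21290161 302.07509472] [-3.14038313e+00 -5.42770667e-05  2.78479358e+00] 0.0 78.39999999999999
scene [1411. -627.  745.]
red_mid [([494.0, 127.0, 88.0], 0.56)]
yellow_mid [([492.0, 176.0, 84.0], 0.95), ([687.0, 238.0, 92.0], 0.78)]
green_mid [([493.0, 238.0, 85.0], 0.95)]
blue_mid [([358.0, 430.0, 101.0], 0.81), ([499.0, 288.0, 90.0], 0.78), ([492.0, 238.0, 87.0], 0.49)]
stall_red [([497.0, 124.0, 13.0], 0.84)]
stall_yellow []
stall_green [([498.0, 128.0, 16.0], 0.69), ([500.0, 239.0, 14.0], 0.49)]
stall_blue [([500.0, 296.0, 14.0], 0.53), ([511.0, -217.0, 5.0], 0.17)]
white_rack []
brass_ball [([533.0, -346.0, 8.0], 0.71)]
vase [([591.0, 468.0, -0.0], 0.81)]
clock [([746.0, 18.0, -1.0], 0.57), ([493.0, 175.0, 85.0], 0.41)]
candle [([540.0, -475.0, 0.0], 0.84)]
top [ 331.   -3. 1497.]
red_mid [([498.0, 127.0, 89.0], 0.63)]
yellow_mid [([682.0, 236.0, 86.0], 0.91), ([494.0, 177.0, 87.0], 0.57), ([532.0, -342.0, 7.0], 0.57)]
green_mid [([492.0, 236.0, 84.0], 0.84)]
blue_mid [([498.0, 291.0, 91.0], 0.73), ([360.0, 423.0, 98.0], 0.73)]
stall_red [([496.0, 127.0, 10.0], 0.86)]
stall_yellow [([498.0, 177.0, 12.0], 0.5)]
stall_green [([499.0, 238.0, 12.0], 0.54), ([542.0, -472.0, 1.0], 0.21)]
stall_blue [([498.0, 124.0, 14.0], 0.74), ([499.0, 291.0, 19.0], 0.61)]
white_rack [([504.0, -218.0, 3.0], 0.81)]
brass_ball [([529.0, -341.0, 9.0], 0.44)]
vase [([587.0, 467.0, 5.0], 0.93)]
clock [([752.0, 21.0, -4.0], 0.78)]
candle [([545.0, -470.0, 2.0], 0.69), ([751.0, 15.0, 0.0], 0.35)]
```

View pics/scene0.png

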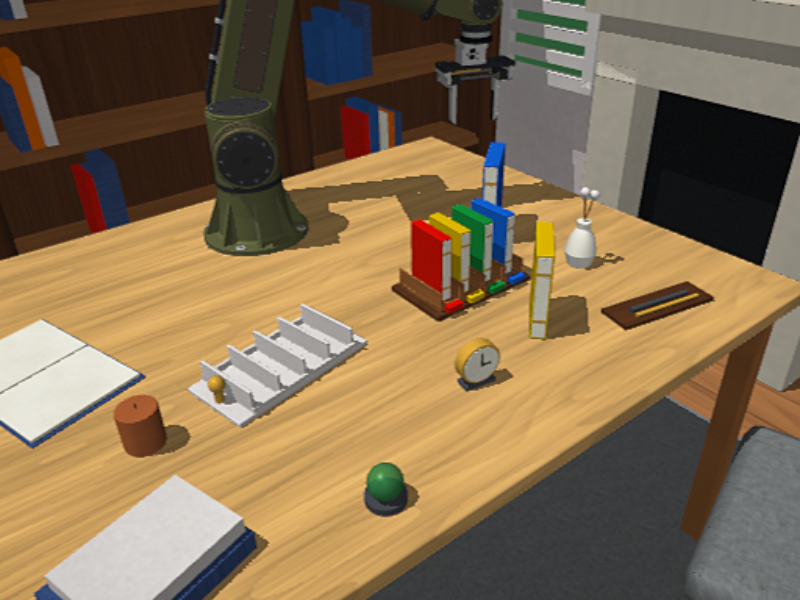

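View pics/top0.png

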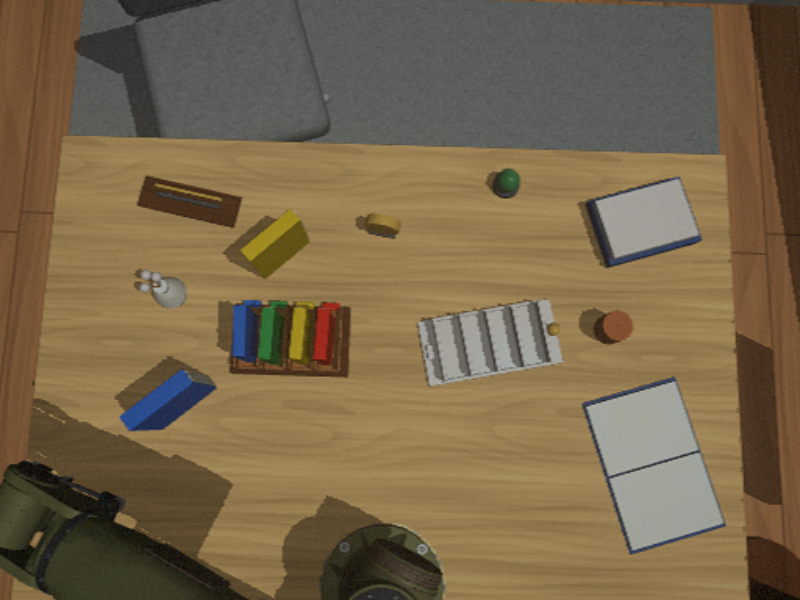

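The scene shows, from +y, the stalls blue, green, yellow and red, at top view px (245,330) to (327,330). The ball is at (553,329), on the rack's −y end. The decoys are the big yellow book at (275,243) and the big blue one at (168,400). So blue goes nearest the ball, then green, yellow, red. I'll go above the row and look from near.

Emit:
{"api": "send_rows", "payload": {
  "series": [
    [[0,0,50],0,0],
    [[0,0,50],0,0],
    [[40,-40,10],5,0],
    [[44,-44,0],5,0],
    [[44,-44,0],5,0],
    [[44,-44,0],5.4,0],
    [[44,-44,0],0,0],
    [[44,-44,0],0,0],
    [[43,-43,0],0,0],
    [[0,0,0],0,0],
    [[0,0,0],0,0]
  ]
}}

```text
clock: 2.5
eef_pos: [439.5, 267.8, 411.2]
eef_rot: [3.142, -0.0, 3.139]
wrist_force: [-0.5, 0.4, 0.4]
finger_gap: 47.3
finger_force: 0.0
```

Run:
```python
from h import *
s=read_state(); print(s["eef_pos"],s["eef_rot"],s["clock"],s["joints"],s["finger_gap"])
p=camera("wrist"); cv2.imwrite("pics/w1.png",p["color"])
print(np.linalg.inv(p["camera_from_world"])[:3].round(2))
for t in ["red_mid","yellow_mid","green_mid","blue_mid"]:
    print(t,[(world(p,r["point"]).round().tolist(),round(r["confidence"],2)) for r in spot_point(t,p)])
```

```text
[439.45117204 267.81803083 411.20887417] [ 3.14157629e+00 -3.86113802e-04  3.13872217e+00] 2.5 [ 4.76085767e-01  1.59660140e-01  1.44350457e+00  1.92562946e-04
  1.53876307e+00 -1.09184627e+00] 47.26389140491219
[[ 0.0000e+00  9.7000e-01  2.6000e-01  3.6432e+02]
 [ 1.0000e+00 -0.0000e+00 -0.0000e+00  2.6888e+02]
 [-0.0000e+00  2.6000e-01 -9.7000e-01  4.9394e+02]]
red_mid [([497.0, 134.0, 82.0], 0.64), ([590.0, 464.0, 3.0], 0.3)]
yellow_mid [([684.0, 235.0, 90.0], 0.71), ([494.0, 180.0, 84.0], 0.59), ([494.0, 293.0, 13.0], 0.31)]
green_mid [([495.0, 241.0, 87.0], 0.57)]
blue_mid [([501.0, 287.0, 87.0], 0.63), ([362.0, 432.0, 98.0], 0.56)]
```

View pics/w1.png

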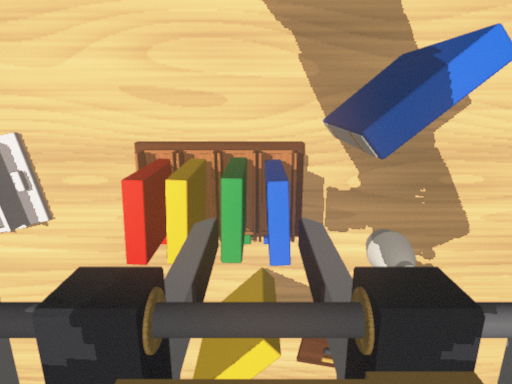

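The wrist view shows the four books side by side, with top faces in rows 178–262: red cols 124–148, yellow 168–190, green 222–243, blue 267–290. I'll rectify to the plane of the tops to measure them exactly.

```bash
cat >> h.py <<'E'
def rect(pic,z,x0,x1,y0,y1,s):
    "orthographic view at height z; rows down=-x, cols right=-y, s px/mm"
    w=[(x1,y1),(x1,y0),(x0,y1),(x0,y0)]
    src=np.float32([px(pic,[x,y,z]) for x,y in w]); W,H=(y1-y0)*s,(x1-x0)*s
    return cv2.warpPerspective(pic["color"],cv2.getPerspectiveTransform(src,np.float32([(0,0),(W,0),(0,H),(W,H)])),(int(W),int(H)))
E
python3 - <<'E'
from h import *
p=camera("wrist"); a=rect(p,153,430,560,100,320,3.5)
for y in range(100,320,20): cv2.line(a,(int((320-y)*3.5),0),(int((320-y)*3.5),8),(255,255,255),1)
for x in range(440,560,20): cv2.line(a,(0,int((560-x)*3.5)),(8,int((560-x)*3.5)),(255,255,255),1)
cv2.imwrite("pics/w1r.png",a)
E
```

```text
(no output)
```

View pics/w1r.png

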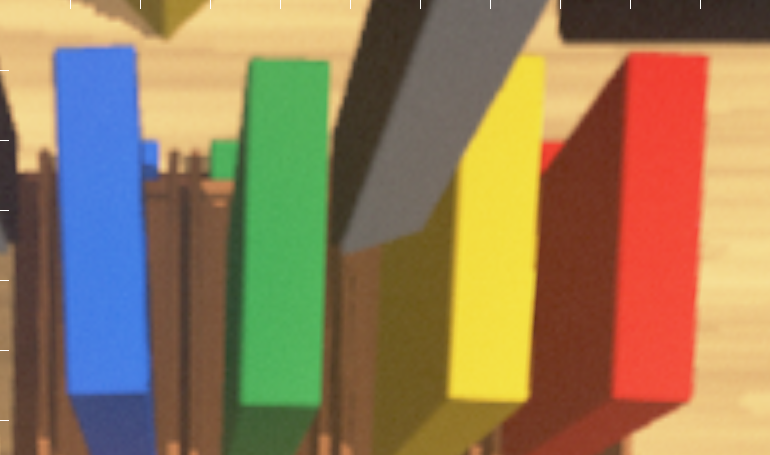

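The books are at blue (497,291, +2.4°), green (494,239, −1.5°), yellow (495,178, −2.7°) and red (495,131, −2.8°), which matches the networks. Now the rack, from the top camera.

Run:
```python
from h import *
p=camera("top"); s=2.5; a=rect(p,50,410,610,-370,-60,s)
# divider-top/outer fit helper ticks
for y in range(-360,-60,20): cv2.line(a,(int((-60-y)*s),0),(int((-60-y)*s),8),(0,0,255),1)
for x in range(420,610,20): cv2.line(a,(0,int((610-x)*s)),(8,int((610-x)*s)),(0,0,255),1)
cv2.imwrite("pics/rack.png",a)
m=regions_of("white_rack",p)[0]["mask"].astype(np.uint8)
c=max(cv2.findContours(m,0,2)[0],key=cv2.contourArea); 
g=np.array([ray(p,q[0],10)[:2] for q in c],np.float32); print(cv2.minAreaRect(g))
p=camera("scene")
r=regions_of("white_rack",p)
for t in ("brass_ball","white_rack"): print(t,[world(p,q["point"]).round() for q in spot_point(t,p)])
```

```text
((506.956787109375, -218.64109802246094), (142.2877197265625, 291.14434814453125), 11.452169418334961)
brass_ball [array([ 533., -343.,   14.])]
white_rack [array([ 509., -217.,    5.])]
```

View pics/rack.png

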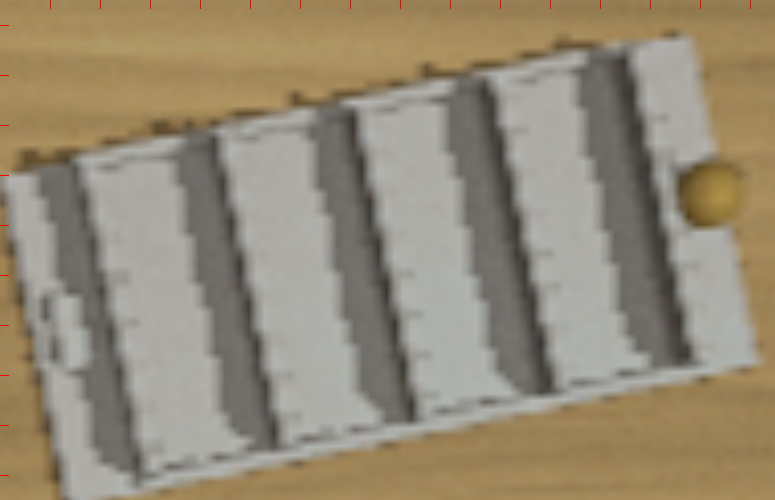

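Emit:
{"api": "send_rows", "payload": {
  "series": [
    [[14,-34,0],-2.7,0.28],
    [[14,-34,0],0,0.28],
    [[14,-34,0],0,0.28],
    [[14,-34,-10],0,0.28],
    [[0,0,-30],0,0.28],
    [[0,0,-30],0,0.28],
    [[0,0,-30],0,0.28],
    [[0,0,0],0,0.28],
    [[0,0,0],0,0.28]
  ]
}}

```text
clock: 4.0
eef_pos: [495.2, 132.5, 312.3]
eef_rot: [3.142, 0.0, 3.094]
wrist_force: [0.1, -0.8, 1.7]
finger_gap: 33.9
finger_force: 0.0
```

Emit:
{"api": "send_rows", "payload": {
  "series": [
    [[0,-1.5,-20],0,0.28],
    [[0,0,-20],0,0.28],
    [[0,0,-20],0,0.28],
    [[0,0,-20],0,0.28],
    [[0,0,-20],0,0.28],
    [[0,0,-16],0,0.28],
    [[0,0,0],0,0.28]
  ]
}}

```text
clock: 4.7
eef_pos: [495.3, 131.0, 195.4]
eef_rot: [-3.141, -0.001, 3.094]
wrist_force: [0.5, -0.6, 0.7]
finger_gap: 33.5
finger_force: 0.0
```

Emit:
{"api": "send_rows", "payload": {
  "series": [
    [[0,0,0],0,1],
    [[0,0,0],0,1],
    [[0,0,0],0,1],
    [[0,0,0],0,1]
  ],
  "squeeze": 25
}}

```text
clock: 5.1
eef_pos: [495.7, 131.1, 197.1]
eef_rot: [3.141, 0.003, 3.094]
wrist_force: [-0.1, -0.1, 8.0]
finger_gap: 23.8
finger_force: 25.0
```

Emit:
{"api": "send_rows", "payload": {
  "series": [
    [[0,0,20],0,1],
    [[0,0,35],0,1],
    [[0,0,35],0,1],
    [[0,-30,0],0,1],
    [[0,-38,0],5,1],
    [[0,-38,0],5,1],
    [[0,-38,0],4.2,1],
    [[0,-38,0],0,1],
    [[-5,-38,0],0,1],
    [[0,-38,0],0,1],
    [[0,-9,0],0,1],
    [[0,0,0],0,1]
  ]
}}

```text
clock: 6.3
eef_pos: [489.9, -137.0, 285.7]
eef_rot: [-3.141, 0.0, -2.944]
wrist_force: [0.2, 1.0, -1.4]
finger_gap: 23.9
finger_force: 25.0
```

Run:
```python
from h import *
p=camera("wrist"); cv2.imwrite("pics/w2.png",p["color"]);print(read_state()["eef_pos"],read_state()["wrist_force"])
for t in ("white_rack","brass_ball","red_mid"): print(t,[(world(p,q["point"]).round(),q["confidence"]) for q in spot_point(t,p)])
```

```text
[ 490.01996058 -135.97153468  285.64784501] [-0.02510094  0.61712104 -1.65484401]
white_rack [(array([ 508., -218.,    1.]), 0.93)]
brass_ball [(array([ 533., -342.,    8.]), 0.94)]
red_mid []
```

View pics/w2.png

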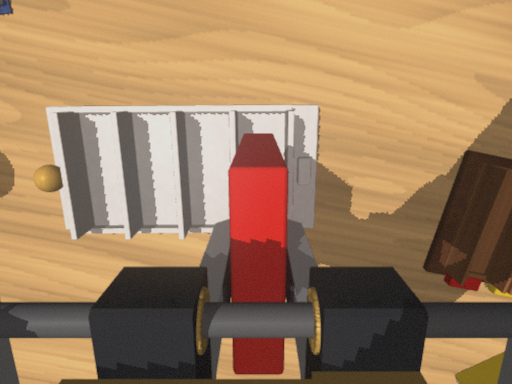

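The red book is square over the rack's +y compartment (cols 232–290 between the last two dividers). Lowering it now.

Emit:
{"api": "send_rows", "payload": {
  "series": [
    [[0.3,-0.3,-25],0,1],
    [[0,0,-25],0,1],
    [[0,0,-20],0,1],
    [[0,0,-12],0,1],
    [[0,0,-6],0,1],
    [[0,0,-4],0,1],
    [[0,0,0],0,1],
    [[0,0,0],0,1]
  ]
}}

```text
clock: 7.3
eef_pos: [490.6, -136.4, 194.0]
eef_rot: [-3.141, 0.001, -2.942]
wrist_force: [-0.4, 1.1, -1.2]
finger_gap: 23.9
finger_force: 25.0
```

Emit:
{"api": "send_rows", "payload": {
  "series": [
    [[0,0,-1],0,1],
    [[0,0,-1],0,1],
    [[0,0,-1],0,1],
    [[0,0,0],0,1]
  ]
}}

```text
clock: 7.7
eef_pos: [490.3, -136.4, 190.3]
eef_rot: [3.142, -0.0, -2.942]
wrist_force: [-0.1, 0.1, -2.0]
finger_gap: 23.7
finger_force: 25.0
```

Emit:
{"api": "send_rows", "payload": {
  "series": [
    [[0,0,-1],0,1],
    [[0,0,-1],0,1],
    [[0,0,0],0,1]
  ]
}}

```text
clock: 8.0
eef_pos: [490.4, -136.5, 189.2]
eef_rot: [-3.141, 0.0, -2.942]
wrist_force: [-4.5, 0.4, 8.4]
finger_gap: 23.8
finger_force: 25.0
```

Emit:
{"api": "send_rows", "payload": {
  "series": [
    [[0,0,-1],0,1],
    [[0,0,0],0,1]
  ]
}}

```text
clock: 8.2
eef_pos: [490.5, -136.5, 189.1]
eef_rot: [-3.141, 0.001, -2.942]
wrist_force: [-10.6, 1.5, 20.7]
finger_gap: 24.2
finger_force: 25.0
```

Contact at TCP z≈189. Releasing just enough, then going up.

Emit:
{"api": "send_rows", "payload": {
  "series": [
    [[0,0,1],0,0.28],
    [[0,0,0],0,0.28],
    [[0,0,0],0,0.28],
    [[0,0,20],0,0.28],
    [[0,0,35],0,0.28],
    [[0,0,35],0,0.28],
    [[0,0,35],0,0.28],
    [[0,0,0],0,0.28],
    [[0,0,0],0,0.28]
  ]
}}

```text
clock: 9.1
eef_pos: [490.3, -136.4, 313.3]
eef_rot: [-3.141, 0.001, -2.942]
wrist_force: [0.4, 0.3, -0.9]
finger_gap: 34.1
finger_force: 0.0
```

Run:
```python
from h import *
p=camera("scene"); cv2.imwrite("pics/s3.png",cv2.resize(p["color"][130:330,80:380],(750,500)))
print(read_state()["eef_pos"],read_state()["eef_rot"])
for n in ("scene","top","wrist"):
  p=camera(n)
  for t in ("red_mid","yellow_mid"): print(n,t,[(world(p,q["point"]).round(),round(q["confidence"],2)) for q in spot_point(t,p)])
```

```text
[ 490.15741299 -136.31258361  312.41772216] [ 3.14105471e+00 -9.94959750e-04 -2.94160316e+00]
scene red_mid [(array([ 490., -141.,   78.]), 0.67), (array([498., 183.,  15.]), 0.3), (array([748.,  25.,   2.]), 0.18)]
scene yellow_mid [(array([684., 240.,  93.]), 0.68)]
top red_mid [(array([498., 290.,  19.]), 0.59), (array([496., 178.,  85.]), 0.58), (array([ 532., -343.,    7.]), 0.47), (array([498., 289.,  90.]), 0.41)]
top yellow_mid [(array([495., 181.,  83.]), 0.96)]
wrist red_mid []
wrist yellow_mid []
```

View pics/s3.png

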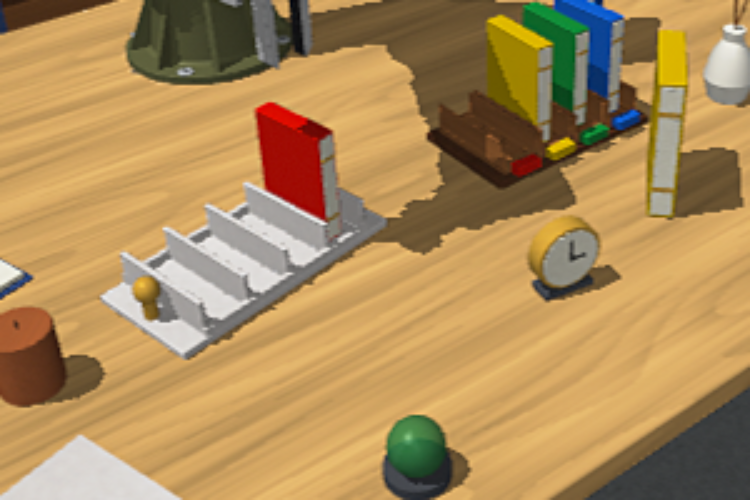

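The red book stands upright in the +y-end compartment (crop px 300,170). Next, yellow.

Emit:
{"api": "send_rows", "payload": {
  "series": [
    [[0,30,0],-4,0.25],
    [[0,38,0],-5,0.25],
    [[0,38,0],-5.1,0.25],
    [[4.7,38,0],0,0.25],
    [[0,38,0],0,0.25],
    [[0,38,0],0,0.25],
    [[0,38,0],0,0.25],
    [[0,38,0],0,0.25],
    [[0,18.5,0],0,0.25],
    [[0,0,0],0,0.25],
    [[0,0,0],0,0.25]
  ]
}}

```text
clock: 10.7
eef_pos: [495.0, 177.9, 313.2]
eef_rot: [-3.141, -0.0, 3.096]
wrist_force: [-0.1, -0.2, 0.2]
finger_gap: 35.3
finger_force: 0.0
```

Emit:
{"api": "send_rows", "payload": {
  "series": [
    [[0,0,-20],0,0.25],
    [[0,0,-25],0,0.25],
    [[0,0,-25],0,0.25],
    [[0,0,-25],0,0.25],
    [[0,0,-21],0,0.25],
    [[0,0,0],0,0.25],
    [[0,0,0],0,1],
    [[0,0,0],0,1],
    [[0,0,0],0,1],
    [[0,0,0],0,1]
  ],
  "squeeze": 25
}}

```text
clock: 11.7
eef_pos: [495.5, 177.9, 198.7]
eef_rot: [3.141, 0.002, 3.095]
wrist_force: [0.5, -3.1, 6.7]
finger_gap: 24.2
finger_force: 25.0
```

Emit:
{"api": "send_rows", "payload": {
  "series": [
    [[0,0,20],0,1],
    [[0,0,30],0,1],
    [[0,0,30],0,1],
    [[0,0,30],0,1],
    [[0,0,30],0,1],
    [[0,-15,12],0,1],
    [[0,-36,0],4,1],
    [[0,-36,0],5,1],
    [[0,-36,0],5,1],
    [[0,-36,0],0,1],
    [[0,-36,0],0,1],
    [[0,-10,0],0,1]
  ]
}}

```text
clock: 12.9
eef_pos: [494.4, -30.2, 348.7]
eef_rot: [-3.141, -0.001, -2.946]
wrist_force: [0.4, 0.0, -2.4]
finger_gap: 24.4
finger_force: 25.0
```

Emit:
{"api": "send_rows", "payload": {
  "series": [
    [[2,-30,0],0.2,1],
    [[2,-36,0],0,1],
    [[2,-36,0],0,1],
    [[1,-36,0],0,1],
    [[0,-23,0],0,1],
    [[0,0,0],0,1],
    [[0,0,0],0,1]
  ]
}}

```text
clock: 13.6
eef_pos: [501.8, -187.9, 348.7]
eef_rot: [3.141, -0.001, -2.941]
wrist_force: [-0.5, 0.0, -2.0]
finger_gap: 23.8
finger_force: 25.0
```

Emit:
{"api": "send_rows", "payload": {
  "series": [
    [[-0.4,-3.3,0],0,1],
    [[0,0,0],0,1],
    [[0,0,-25],0,1],
    [[0,0,-30],0,1],
    [[0,0,-30],0,1],
    [[0,0,-30],0,1],
    [[0,0,-25],0,1],
    [[0,0,-10],0,1],
    [[0,0,-4],0,1],
    [[0,0,0],0,1],
    [[0,0,0],0,1]
  ]
}}

```text
clock: 14.7
eef_pos: [502.1, -191.3, 196.6]
eef_rot: [-3.14, 0.002, -2.94]
wrist_force: [0.4, 0.9, -2.6]
finger_gap: 23.8
finger_force: 25.0
```

Emit:
{"api": "send_rows", "payload": {
  "series": [
    [[0,0,-1],0,1],
    [[0,0,-1],0,1],
    [[0,0,-1],0,1],
    [[0,0,0],0,1]
  ]
}}

```text
clock: 15.1
eef_pos: [501.6, -191.2, 192.3]
eef_rot: [3.142, -0.0, -2.94]
wrist_force: [-0.0, -0.4, -2.7]
finger_gap: 24.0
finger_force: 25.0
```

Emit:
{"api": "send_rows", "payload": {
  "series": [
    [[0,0,-1],0,1],
    [[0,0,-1],0,1],
    [[0,0,0],0,1]
  ]
}}

```text
clock: 15.4
eef_pos: [501.7, -191.3, 190.8]
eef_rot: [-3.141, 0.0, -2.94]
wrist_force: [-3.8, 0.7, 3.5]
finger_gap: 23.9
finger_force: 25.0
```

Emit:
{"api": "send_rows", "payload": {
  "series": [
    [[0,0,0],0,0.28],
    [[0,0,0],0,0.28],
    [[0,0,0],0,0.28],
    [[0,0,20],0,0.28],
    [[0,0,35],0,0.28],
    [[0,0,35],0,0.28],
    [[0,0,35],0,0.28],
    [[0,20,0],0,0.28],
    [[0,36,0],-4,0.28],
    [[0,36,0],-4.5,0.28],
    [[0,36,0],-4.5,0.28],
    [[0,10,0],0,0.28]
  ]
}}

```text
clock: 16.6
eef_pos: [501.5, -50.7, 315.5]
eef_rot: [3.141, 0.0, 3.117]
wrist_force: [0.8, 0.2, 0.4]
finger_gap: 33.9
finger_force: 0.0
```

Emit:
{"api": "send_rows", "payload": {
  "series": [
    [[-2,36,0],0,0.25],
    [[-2,38,0],0,0.25],
    [[-2,38,0],0,0.25],
    [[-2,38,0],0,0.25],
    [[0,38,0],0,0.25],
    [[0,38,0],0,0.25],
    [[0,38,0],0,0.25],
    [[0,28,0],0,0.25],
    [[0,0,0],0,0.25],
    [[0,0,0],0,0.25]
  ]
}}

```text
clock: 17.6
eef_pos: [493.8, 238.6, 315.0]
eef_rot: [-3.141, -0.0, 3.118]
wrist_force: [-0.4, -1.0, 0.6]
finger_gap: 35.4
finger_force: 0.0
```

Run:
```python
from h import *
for n in ("scene","top"):
  p=camera(n)
  for t in ("red_mid","yellow_mid","green_mid","blue_mid"): print(n,t,[(world(p,q["point"]).round(),round(q["confidence"],2)) for q in spot_point(t,p)])
cv2.imwrite("pics/t4.png",cv2.resize(camera("scene")["color"][80:280,100:400],(750,500)))
```

```text
scene red_mid [(array([ 492., -141.,   77.]), 0.89)]
scene yellow_mid [(array([ 501., -190.,   75.]), 0.88), (array([683., 237.,  91.]), 0.62), (array([590., 470.,  -1.]), 0.44), (array([ 534., -346.,   11.]), 0.32)]
scene green_mid [(array([492., 236.,  86.]), 0.58)]
scene blue_mid [(array([499., 289.,  87.]), 0.89), (array([360., 434., 104.]), 0.55), (array([498., 184.,  12.]), 0.4)]
top red_mid [(array([ 492., -138.,   79.]), 0.71), (array([497., 238.,  11.]), 0.25)]
top yellow_mid [(array([683., 238.,  89.]), 0.84), (array([ 503., -189.,   77.]), 0.69), (array([ 489., -140.,   81.]), 0.36)]
top green_mid [(array([ 508., -215.,   -1.]), 0.27)]
top blue_mid [(array([497., 289.,  90.]), 0.5), (array([ 495., -138.,   77.]), 0.42)]
```

View pics/t4.png

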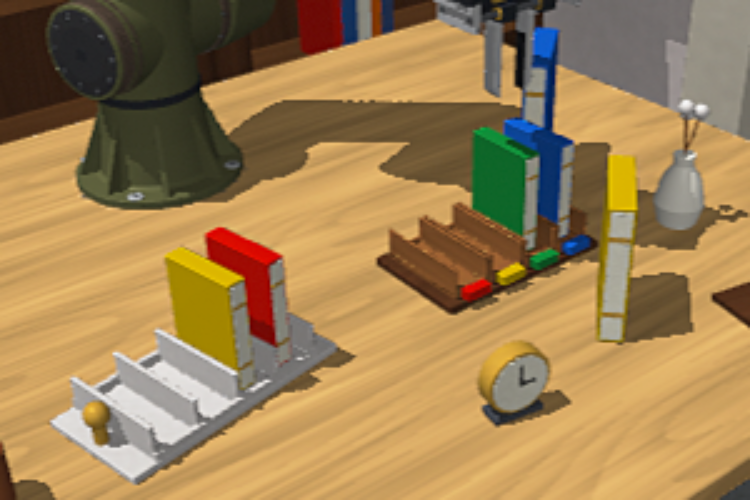

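Emit:
{"api": "send_rows", "payload": {
  "series": [
    [[0,0,-20],0,0.25],
    [[0,0,-25],0,0.25],
    [[0,0,-25],0,0.25],
    [[0,0,-25],0,0.25],
    [[0,0,-22],0,0.25],
    [[0,0,0],0,0.25],
    [[0,0,0],0,1],
    [[0,0,0],0,1],
    [[0,0,0],0,1],
    [[0,0,0],0,1]
  ],
  "squeeze": 25
}}

```text
clock: 19.15
eef_pos: [494.0, 238.9, 199.6]
eef_rot: [3.141, 0.002, 3.116]
wrist_force: [-1.0, -0.4, 6.3]
finger_gap: 23.9
finger_force: 25.0
```

Red (crop px 250,290) and yellow (207,320) stand upright in the right compartments, and green is in the grip. Now carrying green.

Emit:
{"api": "send_rows", "payload": {
  "series": [
    [[0,0,20],0,1],
    [[0,0,30],0,1],
    [[0,0,30],0,1],
    [[0,0,30],0,1],
    [[0,0,30],0,1],
    [[0,-15,12],0,1],
    [[0,-36,0],4,1],
    [[0,-36,0],4.5,1],
    [[0,-36,0],4.4,1],
    [[0,-36,0],0,1],
    [[0,-36,0],0,1],
    [[0,-36,0],0,1]
  ]
}}

```text
clock: 20.35
eef_pos: [492.9, 5.6, 349.6]
eef_rot: [3.141, -0.001, -2.942]
wrist_force: [0.5, 1.0, -2.1]
finger_gap: 23.7
finger_force: 25.0
```

Emit:
{"api": "send_rows", "payload": {
  "series": [
    [[2,-36,0],0,1],
    [[2,-36,0],0,1],
    [[2,-36,0],0,1],
    [[2,-36,0],0,1],
    [[2,-36,0],0,1],
    [[3,-36,0],0,1],
    [[3,-30,0],0,1],
    [[3,-10,0],0,1],
    [[0,0,0],0,1],
    [[0,0,0],0,1]
  ]
}}

```text
clock: 21.35
eef_pos: [512.4, -247.5, 349.9]
eef_rot: [3.141, -0.001, -2.941]
wrist_force: [0.0, -0.1, -3.4]
finger_gap: 23.9
finger_force: 25.0
```

Emit:
{"api": "send_rows", "payload": {
  "series": [
    [[0.2,1.2,0],0,1],
    [[0,0,0],0,1],
    [[0,0,-25],0,1],
    [[0,0,-30],0,1],
    [[0,0,-30],0,1],
    [[0,0,-30],0,1],
    [[0,0,-25],0,1],
    [[0,0,-10],0,1],
    [[0,0,-5],0,1],
    [[0,0,0],0,1],
    [[0,0,0],0,1]
  ]
}}

```text
clock: 22.45
eef_pos: [513.3, -247.1, 196.6]
eef_rot: [-3.14, 0.001, -2.941]
wrist_force: [-0.5, 0.1, -2.8]
finger_gap: 23.7
finger_force: 25.0
```

Emit:
{"api": "send_rows", "payload": {
  "series": [
    [[0,0,-1],0,1],
    [[0,0,-1],0,1],
    [[0,0,0],0,1]
  ]
}}

```text
clock: 22.75
eef_pos: [512.9, -247.0, 193.5]
eef_rot: [-3.141, 0.0, -2.942]
wrist_force: [0.3, -0.5, -3.0]
finger_gap: 23.6
finger_force: 25.0
```

Emit:
{"api": "send_rows", "payload": {
  "series": [
    [[0,0,-1],0,1],
    [[0,0,0],0,1]
  ]
}}

```text
clock: 22.95
eef_pos: [512.8, -247.0, 192.2]
eef_rot: [3.142, -0.0, -2.942]
wrist_force: [-0.2, 0.5, -2.9]
finger_gap: 23.3
finger_force: 25.0
```

Emit:
{"api": "send_rows", "payload": {
  "series": [
    [[0,0,-1],0,1],
    [[0,0,0],0,1]
  ]
}}

```text
clock: 23.15
eef_pos: [512.9, -247.1, 191.7]
eef_rot: [-3.141, 0.0, -2.942]
wrist_force: [-1.3, -0.8, 2.1]
finger_gap: 24.2
finger_force: 25.0
```

Emit:
{"api": "send_rows", "payload": {
  "series": [
    [[0,0,-0.5],0,1],
    [[0,0,0],0,1]
  ]
}}

```text
clock: 23.35
eef_pos: [512.9, -247.1, 191.7]
eef_rot: [-3.141, 0.001, -2.942]
wrist_force: [-5.0, 0.9, 7.7]
finger_gap: 24.1
finger_force: 25.0
```

Emit:
{"api": "send_rows", "payload": {
  "series": [
    [[0,0,0],0,0.28],
    [[0,0,0],0,0.28],
    [[0,0,0],0,0.28],
    [[0,0,20],0,0.28],
    [[0,0,35],0,0.28],
    [[0,0,35],0,0.28],
    [[0,0,35],0,0.28],
    [[0,20,0],0,0.28],
    [[0,36,0],-3,0.28],
    [[0,36,0],-3,0.28],
    [[0,36,0],-3,0.28],
    [[0,36,0],0,0.28]
  ]
}}

```text
clock: 24.55
eef_pos: [512.6, -81.6, 315.8]
eef_rot: [-3.142, 0.0, -3.101]
wrist_force: [0.3, -0.1, -0.3]
finger_gap: 33.9
finger_force: 0.0
```

Emit:
{"api": "send_rows", "payload": {
  "series": [
    [[-2,36,0],0,0.25],
    [[-2,38,0],0,0.25],
    [[-2,38,0],0,0.25],
    [[-2,38,0],0,0.25],
    [[-2,38,0],0,0.25],
    [[-2,38,0],0,0.25],
    [[-2,38,0],0,0.25],
    [[-2,38,0],0,0.25],
    [[0,38,0],0,0.25],
    [[0,30,0],0,0.25],
    [[0,0,0],0,0.25],
    [[0,0,0],0,0.25]
  ]
}}

```text
clock: 25.75
eef_pos: [496.7, 287.2, 315.5]
eef_rot: [-3.141, -0.0, -3.098]
wrist_force: [-0.8, -0.5, 0.2]
finger_gap: 34.9
finger_force: 0.0
```

Emit:
{"api": "send_rows", "payload": {
  "series": [
    [[0.2,3.7,0],0,0.25],
    [[0,0,-20],0,0.25],
    [[0,0,-25],0,0.25],
    [[0,0,-25],0,0.25],
    [[0,0,-25],0,0.25],
    [[0,0,-22],0,0.25],
    [[0,0,0],0,0.25],
    [[0,0,0],0,1],
    [[0,0,0],0,1],
    [[0,0,0],0,1],
    [[0,0,0],0,1]
  ],
  "squeeze": 25
}}

```text
clock: 26.85
eef_pos: [497.5, 290.7, 200.4]
eef_rot: [3.141, 0.002, -3.099]
wrist_force: [-0.0, -2.2, 6.2]
finger_gap: 23.9
finger_force: 25.0
```

Emit:
{"api": "send_rows", "payload": {
  "series": [
    [[0,0,20],0,1],
    [[0,0,30],0,1],
    [[0,0,30],0,1],
    [[0,0,30],0,1],
    [[0,0,30],0,1],
    [[0,-15,12],0,1],
    [[0,-36,0],3,1],
    [[0,-36,0],3,1],
    [[0,-36,0],3,1],
    [[0,-36,0],0,1],
    [[0,-36,0],0,1],
    [[0,-36,0],0,1]
  ]
}}

```text
clock: 28.05
eef_pos: [496.3, 57.5, 350.1]
eef_rot: [3.142, -0.001, -2.942]
wrist_force: [1.1, -0.2, -2.2]
finger_gap: 24.4
finger_force: 25.0
```

Emit:
{"api": "send_rows", "payload": {
  "series": [
    [[3,-36,0],0,1],
    [[3,-36,0],0,1],
    [[3,-36,0],0,1],
    [[3,-36,0],0,1],
    [[3,-36,0],0,1],
    [[3,-36,0],0,1],
    [[3,-36,0],0,1],
    [[3,-36,0],0,1],
    [[3,-36,0],0,1],
    [[0,-20,0],0,1],
    [[0,0,0],0,1],
    [[0,0,0],0,1]
  ]
}}

```text
clock: 29.25
eef_pos: [523.7, -284.1, 350.3]
eef_rot: [3.141, -0.001, -2.942]
wrist_force: [-0.0, -0.0, -1.7]
finger_gap: 23.7
finger_force: 25.0
```

Emit:
{"api": "send_rows", "payload": {
  "series": [
    [[0,-17,0],0,1],
    [[0,0,0],0,1],
    [[0,0,-25],0,1],
    [[0,0,-30],0,1],
    [[0,0,-30],0,1],
    [[0,0,-30],0,1],
    [[0,0,-25],0,1],
    [[0,0,-10],0,1],
    [[0,0,-4],0,1],
    [[0,0,0],0,1],
    [[0,0,0],0,1]
  ]
}}

```text
clock: 30.35
eef_pos: [524.4, -301.4, 198.2]
eef_rot: [-3.14, 0.001, -2.942]
wrist_force: [0.6, -0.3, -1.7]
finger_gap: 24.2
finger_force: 25.0
```

Emit:
{"api": "send_rows", "payload": {
  "series": [
    [[0,0,-1],0,1],
    [[0,0,-1],0,1],
    [[0,0,-1],0,1],
    [[0,0,0],0,1]
  ]
}}

```text
clock: 30.75
eef_pos: [524.0, -301.3, 193.8]
eef_rot: [3.142, -0.0, -2.942]
wrist_force: [-0.0, 0.0, -1.7]
finger_gap: 24.0
finger_force: 25.0
```

Emit:
{"api": "send_rows", "payload": {
  "series": [
    [[0,0,-1],0,1],
    [[0,0,0],0,1]
  ]
}}

```text
clock: 30.95
eef_pos: [524.0, -301.3, 192.7]
eef_rot: [3.141, -0.0, -2.942]
wrist_force: [1.7, -0.1, -1.6]
finger_gap: 23.9
finger_force: 25.0
```

Emit:
{"api": "send_rows", "payload": {
  "series": [
    [[0,0,-1],0,1],
    [[0,0,0],0,1]
  ]
}}

```text
clock: 31.15
eef_pos: [524.1, -301.4, 192.5]
eef_rot: [-3.141, 0.0, -2.942]
wrist_force: [-2.0, 0.5, 4.2]
finger_gap: 24.0
finger_force: 25.0
```

Emit:
{"api": "send_rows", "payload": {
  "series": [
    [[0,0,-0.5],0,1],
    [[0,0,0],0,1]
  ]
}}

```text
clock: 31.35
eef_pos: [524.1, -301.4, 192.4]
eef_rot: [-3.141, 0.001, -2.942]
wrist_force: [-5.1, 2.1, 9.9]
finger_gap: 24.0
finger_force: 25.0
```

Emit:
{"api": "send_rows", "payload": {
  "series": [
    [[0,0,0],0,0.28],
    [[0,0,0],0,0.28],
    [[0,0,0],0,0.28],
    [[0,0,20],0,0.28],
    [[0,0,35],0,0.28],
    [[0,0,35],0,0.28],
    [[0,0,35],0,0.28],
    [[0,30,0],0,0.28],
    [[0,36,0],0,0.28],
    [[0,36,0],0,0.28],
    [[0,36,0],0,0.28],
    [[0,20,0],0,0.28]
  ]
}}

```text
clock: 32.55
eef_pos: [523.9, -141.1, 316.5]
eef_rot: [3.141, 0.0, -2.94]
wrist_force: [0.4, 0.1, 0.4]
finger_gap: 33.7
finger_force: 0.0
```

Emit:
{"api": "send_rows", "payload": {
  "series": [
    [[0,36,0],0,0],
    [[0,36,0],0,0],
    [[0,36,0],0,0],
    [[0,36,0],0,0],
    [[0,10,0],0,0],
    [[0,0,0],0,0]
  ]
}}

```text
clock: 33.15
eef_pos: [524.1, 11.6, 316.4]
eef_rot: [-3.142, 0.0, -2.94]
wrist_force: [0.4, -0.4, 0.1]
finger_gap: 47.1
finger_force: 0.0
```

Run:
```python
from h import *
R=np.array([507,-218.6]);a=np.radians(11.45);M=np.array([[np.cos(a),np.sin(a)],[-np.sin(a),np.cos(a)]])
for n in ("scene","top"):
  p=camera(n)
  for t in ("red_mid","yellow_mid","green_mid","blue_mid"):
    for q in spot_point(t,p):
      w=world(p,q["point"])
      if w[1]<-100: print(n,t,(M@(w[:2]-R)).round(),w[2].round(),round(q["confidence"],2))
cv2.imwrite("pics/f1.png",cv2.resize(camera("scene")["color"][130:330,70:370],(750,500)))
p=camera("top");cv2.imwrite("pics/f2.png",cv2.resize(p["color"][150:280,240:420],(720,520)))
```

```text
scene red_mid [-5. 77.] 77.0 0.61
scene red_mid [   0. -127.] 10.0 0.58
scene yellow_mid [ 0. 31.] 77.0 0.55
scene green_mid [ -4. -31.] 78.0 0.91
scene blue_mid [  1. -85.] 84.0 0.61
top red_mid [ 2. 80.] 81.0 0.57
top yellow_mid [ 1. 29.] 77.0 0.8
top yellow_mid [  -1. -127.] 11.0 0.31
top green_mid [ -4. -31.] 76.0 0.77
top blue_mid [ -2. -84.] 83.0 0.63
```

View pics/f1.png

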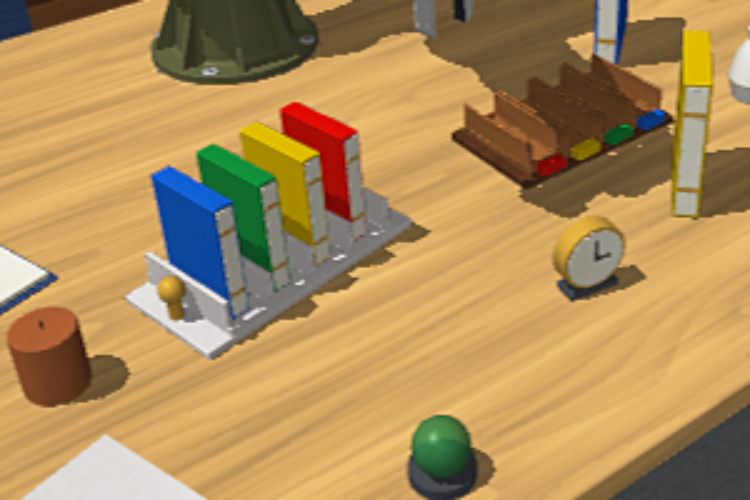

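View pics/f2.png

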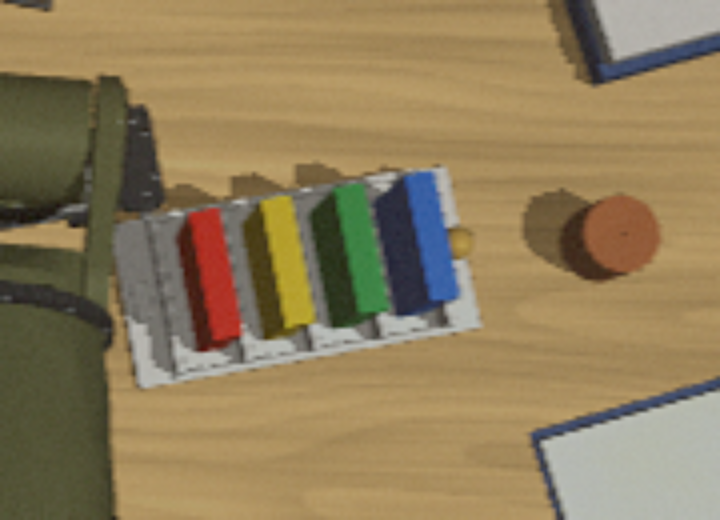

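All four books stand centred and upright in order: blue (px 195,230) next to the ball, then green, yellow, red. Bystanders are untouched. Blue's height reading runs 4 mm high, as it did in the stall, and its drop from pick to contact equals the others'.

```bash
python3 -c "
from cell import *
print(sign_off())"
```

```text
the job is handed in; nothing more can be done
None
```

The four books stand upright, released, in the white rack in the order blue, green, yellow, red counting from the brass ball; the vase, clock and candle were not touched, and the job was handed in at about 33 s of the 115 s limit (no verdict was returned).

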